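Bring the left score wheel level

ROBOT

A 6-joint arm with a two-finger parallel gripper is mounted at the origin on the work surface. World frame = base frame: x ahead of the robot, y to its left, z up, the work surface at z = 0. Lengths are in m, angles in rad, forces in N, time in s.
With the tool pointing down it reaches from about 0.35 to 0.775 m from the base axis. Payload 7.3 kg.
Tool frame: the origin (TCP) lies at the very end of the fingers, on their centre line; the grasp point (between the pads) lies 19 mm behind it (robot.hold_point_z is the distance from the TCP to the grasp point, in m); y points along the fingers, z is the direction in which the jaws open and shut, and the axes are right-handed (so a half turn about y gives the same grasp; the last joint's range is limited). The gripper opens to 92 mm and grips with 3 to 60 N. Pads are 19 mm wide; open, the fingers measure 130 mm over their backs; the gripper's body (75 mm by 190 mm) begins 47 mm behind the grasp point.
Start: joints at [1.143, 0.342, 1.524, -0, 1.275, -0.146], TCP at [0.146, 0.504, 0.227] pointing down, gripper open.
Joint ranges: [-2.53, 2.53], [-0.77, 2.02], [0.04, 2.7], [-1, 4.14], [0.28, 2.66], [-3.11, 3.11]. Speed limits (rad/s): [2.57, 2.57, 3.14, 3.14, 3.14, 3.14].

INTERFACE

Orientations are given as [roll, pitch, yaw] about the fixed x, y, z axes, in that order (R = Rz(yaw) Ry(pitch) Rx(roll)).
In Python, from cell import robot gives the robot as it stands.
- The arm moves only by the shell command python3 -m crank 'ROWS' [OPENING] [FORCE]. ROWS is a JSON object of lists of equal length, an entry for each row: "xyz": the shift along the tool's x, y, z in cm, a list of three; "roll": the turn about the tool's y in degrees. A call has 1 to 20 rows; each row shifts and turns the commanded pose from where the row before left it, along the tool's axes as they then stand; what a row does not reach is not made up. A row lasts 1/10 s, in which the tool goes at most 50 mm and 8.59 degrees, less where a joint would pass 70% of its speed; a pose out of reach is approached as far as the arm can. A call is refused whole if a number of a shift passes 5 or a number of a turn 8.59, either way. A call with a gripper value outside its range is refused whole. OPENING is the gripper command: -1 is fully open, 1 is shut, values between are in proportion, set as the call begins (- or left out, the last holds). The fingers move at their own pace and stop on an object; FORCE is the grip in N (left out, the last holds). Time passes only in rows, so rows that do not move let the fingers close. It gives the time, the measured TCP pose, the force and the opening at its end, in the units of the state.
- robot.observe(): the state, without advancing time (a new reading comes with each control period).
- robot.read_camera(name): name is "scene" or "top" or "wrist"; returns the picture (384x512x3 uint8, red, green, blue); there is no depth.
- robot.calibration(name): a dict with "intrinsics" (3x3 intrinsics, pixels), "pose" (4x4, takes a point from camera to world coordinates). Camera axes: x right, y down, z forward; pixel columns grow to the right and rows downward; lengths in m; the calibration is good to about 2 mm. A picture is of the moment at which its call begins: read the wrist's pose just before it. calibration takes no time and is no camera call; for the wrist camera it gives the pose at the moment of the call.
- robot.hand_in(): hands the job in, once; it reports no verdict.
The state is a dict: "time": time; "qpos": joint angles; "qvel": joint speeds; "joint_efforts": joint torques, N m; "tool_pos": TCP position; "tool_rot": TCP orientation; "contact_force": force on the tool from outside, world axes, zero at the start; "torque": the same for the moment, N m; "opening": finger opening in m.
Only numpy, scipy, OpenCV 4.12 (cv2) and the standard library are available. Lean on these libraries where they do the work, as an engineer would, in place of code of your own. Each camera call takes 0.05 s, during which the arm holds its last target.

TASK

On the two-player domino score keeper, the player on the left (the robot's left) has drawn level: with a fingertip, flick the lobed brass edge of the left wheel forward, its top moving away from the robot, until its window shows the same number of pips as the right-hand window, and do not run past that score. Use a light touch on the edge: do not pinch the wheel, do not lift or shove the score keeper, and leave the right wheel and the things standing round about as they are. Finish with the wheel resting in its click.

Things in the scene. Friction and masses are not known exactly. Their poses are not given: they have to be found in the camera images.
- scorer: Score keeper: dark wooden block on rubber feet, loose on the table, 1.5 kg (over 6 N sideways slides it), 84 mm (its x) by 190 mm (its y), top face 62 mm up. Origin: centre of its underside; x points away from the robot (yaw within 0.5 rad), y to the robot's left. Two equal wheels, left and right, turn on one axle along y, 38 mm up, at x = 0, and stand up through slots in the top face.
- left_edge (a point): Fixed point on the scorer straight above the axle, at the middle of the left wheel's lobed brass edge disc (16 mm wide) and at the greatest height its lobe tips reach: scorer's frame (0, +72, 72) mm. It does not turn.
- left_lobe (a point): Turns with the left wheel: centre of one of the eight lobes on its brass edge (rods 8 mm thick along the axle, centres 30 mm and tips 34 mm from the axle, 45 degrees apart, disc between them 28.5 mm in radius). At rest in a click one lobe (not always this one) stands 12 degrees short of the top: centre 6 mm on the robot's side of the axle and 29 mm above it.
- left_window (a point): Centre of the ivory pip facet that shows in the left window, beside the brass edge: scorer's frame (0, +45, 60) mm. Opening 21 mm (x) by 24 mm with a brass frame, top 63 mm above the table. The facet carries 0 to 7 black pips of 4 mm laid out as on a domino (seven: six and one in the centre).
- right_window (a point): The same in the right window, scorer's frame (0, -45, 60) mm: the score to be matched.
- right_rim (a point): A point on the right wheel's brass edge (centred at y = -72 mm in the scorer's frame), 34 mm from the axle; it turns with that wheel, 26 mm a click.
- left_wheel (a joint): Left wheel's angle, rad, growing as its top moves away from the robot. Eight clicks a turn, 0.785 rad and one pip more each; n pips show at n x 0.785 (starts at 1 to 3). It takes about 3 N at the lobe tips to push it out of a click; pushed over half-way (0.4 rad) it snaps on to the next click by itself, let go earlier it snaps back.
- right_wheel (a joint): The same for the right wheel (5 or 6 pips).
- saucer: White saucer, 140 mm across, 16 mm high, standing left of the score keeper. Origin: centre of its underside.
- cup: White coffee cup with a handle, 86 mm across, 62 mm high, on the saucer. Origin: centre of its underside.
- tile_box: Open wooden box of spare domino tiles, 150 x 64 x 34 mm (tiles stand up to 41 mm), to the right of the score keeper. Origin: centre of its underside.
- spectacles: Black spectacles, 130 mm wide, 44 mm high, 125 mm deep over the open arms, on the robot's side of the score keeper. Origin: under the middle of the front frame.

How it is judged:
On the way:
1. a fingertip is on the left wheel's edge (contact force between the fingers and left_wheel above 0.3 N), for 0.02 s.
At the end, for the whole second after the job is handed in: The left wheel rests in its click (within 0.12 rad) at the same number of pips as the right wheel (5 or 6), reached by turning forward; the score keeper stands flat and still on the table (((value of joint left_wheel between 3.809 and 4.045 rad and value of joint right_wheel between 3.809 and 4.045 rad) or (value of joint left_wheel between 4.595 and 4.83 rad and value of joint right_wheel between 4.595 and 4.83 rad)) and velocity of joint left_wheel between -0.1 and 0.1 rad/s and angle between scorer's own z axis and vertical below 0.05 rad and height (world z) of scorer below 0.004 m and linear speed of scorer below 0.02 m/s); the robot touches nothing.
It fails at once if the left wheel is run past the right wheel's score (over half a click) ((value of joint right_wheel between 3.534 and 4.32 rad and value of joint left_wheel above 4.398 rad) or (value of joint right_wheel between 4.32 and 5.105 rad and value of joint left_wheel above 5.184 rad)).
It fails at once if the right wheel is turned by a click (distance of right_rim from where it was at the start of the episode above 0.0235 m).
It fails at once if the score keeper is lifted (10 mm), tipped (0.15 rad) or shoved more than 20 mm (height (world z) of scorer above 0.01 m or angle between scorer's own z axis and vertical above 0.15 rad or distance of scorer from where it was at the start of the episode above 0.02 m).
It fails at once if the wheel is pinched or rammed (over 35 N) (contact force between the fingers and left_wheel above 35 N).
It fails at once if cup, saucer, tile box or spectacles are displaced by more than 30 mm (distance of any of cup, saucer, tile_box, spectacles from where it was at the start of the episode above 0.03 m).
It also fails if it takes over 45 s, if anything falls off the work surface, if the arm or the gripper's body presses on something with over 40 N, if the wrist force passes 120 N, or if a joint passes its speed limit or range.

## Working session

There is one attempt and no reset: what is moved stays moved. The work goes in short steps, Python scripts to look and compute and a shell command to move; the robot and the scene stay as the last step left them, time stands still between calls to the robot, and variables do not carry over. Pictures are saved under pics/ and viewed, and the job is handed in when it is done.

```bash
ls; mkdir -p pics
python3 - <<'E'
from cell import robot
import cv2,numpy as np
np.set_printoptions(precision=4,suppress=True)
s=robot.observe();print(s)
for n in("scene","top","wrist"):
    c=robot.calibration(n);print(n,c["intrinsics"],c["pose"])
    cv2.imwrite(f"pics/{n}0.png",robot.read_camera(n)[:,:,::-1])
E
```

```text
pics
{'time': 0.0, 'qpos': array([ 1.143 ,  0.3427,  1.525 ,  0.    ,  1.2754, -0.146 ]), 'qvel': array([-0.0006, -0.0004,  0.0004, -0.0005,  0.0009,  0.0004]), 'joint_efforts': array([  0.0002, -43.1227, -24.4225,   0.072 ,   0.0556,  -0.0002]), 'tool_pos': array([0.1458, 0.5039, 0.226 ]), 'tool_rot': array([-1.5723,  0.0002, -0.2818]), 'contact_force': array([-1.869 , -0.2785, -0.3523]), 'torque': array([-0.0809,  0.0588,  0.0028]), 'opening': 0.09182830569858363}
scene [[360.9703   0.     255.9696]
 [  0.     360.9703 200.0129]
 [  0.       0.       1.    ]] [[-0.6111  0.5754 -0.5436  0.9656]
 [ 0.7915  0.4527 -0.4105  0.3303]
 [ 0.0099 -0.6811 -0.7321  0.6091]
 [ 0.      0.      0.      1.    ]]
top [[400.7359   0.     256.0239]
 [  0.     400.7359 194.1868]
 [  0.       0.       1.    ]] [[ 0.0256 -0.9777  0.2085  0.384 ]
 [-0.9997 -0.025   0.0054  0.0389]
 [-0.0001 -0.2086 -0.978   0.9958]
 [ 0.      0.      0.      1.    ]]
wrist [[344.2267   0.     257.3838]
 [  0.     344.2267 192.1629]
 [  0.       0.       1.    ]] [[ 0.2786  0.9175  0.2839  0.0683]
 [ 0.9604 -0.2656 -0.0841  0.5263]
 [-0.0018  0.2961 -0.9551  0.3864]
 [ 0.      0.      0.      1.    ]]
```

View pics/scene0.png

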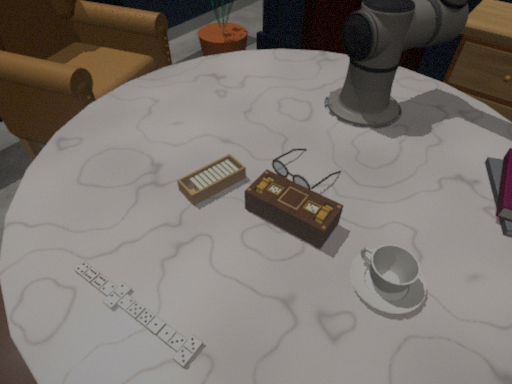

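View pics/top0.png

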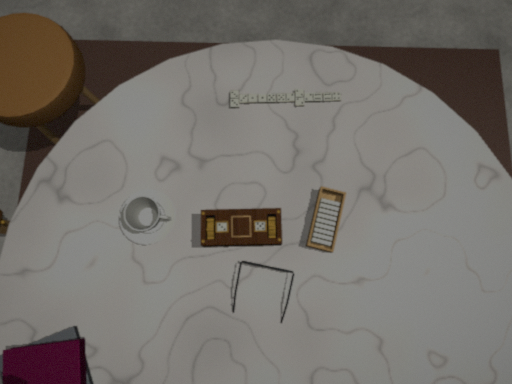

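View pics/wrist0.png

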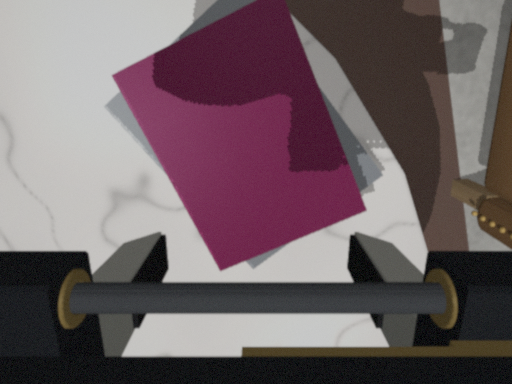

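The score keeper sits around (241,227) in the top view, with the cup on the left and the tile box on the right. The pips are too small to read at this scale, so I'll measure it and zoom in.

```bash
cat > h.py <<'E'
import numpy as np,cv2
np.set_printoptions(precision=4,suppress=True)
def ray(c,uv,z):
    K,T=c["intrinsics"],c["pose"]
    d=T[:3,:3]@np.linalg.solve(K,np.array([uv[0],uv[1],1.]));o=T[:3,3]
    return o+d*(z-o[2])/d[2]
def proj(c,p):
    K,T=c["intrinsics"],c["pose"]
    q=K@(T[:3,:3].T@(np.asarray(p)-T[:3,3]));return q[:2]/q[2]
E
python3 - <<'E'
from h import *
from cell import robot
c=robot.calibration("top");im=cv2.imread("pics/top0.png")
hsv=cv2.cvtColor(im,cv2.COLOR_BGR2HSV)
br=cv2.inRange(im[190:260,185:295],(0,0,0),(70,75,110))
n,l,st,ce=cv2.connectedComponentsWithStats(br)
for i in range(1,n):
    if st[i,4]>30: print("dark",st[i],ce[i]+[185,190])
m=cv2.inRange(hsv,(15,120,90),(35,255,255));m[:, :190]=0;m[:,290:]=0;m[:195]=0;m[255:]=0
n,l,st,ce=cv2.connectedComponentsWithStats(m)
for i in range(1,n):
    if st[i,4]>10: print("brass",st[i],ce[i],ray(c,ce[i],.065))
for n_ in[(202,210),(281,208),(282,246),(202,247)]: print(ray(c,n_,.062))
cv2.imwrite("pics/topz.png",cv2.resize(im[195:260,190:295],None,fx=7,fy=7,interpolation=cv2.INTER_CUBIC))
im=cv2.imread("pics/scene0.png")
cv2.imwrite("pics/scz.png",cv2.resize(im[140:250,235:350],None,fx=5,fy=5,interpolation=cv2.INTER_CUBIC))
E
```

```text
dark [  15   18   82   39 2447] [240.1757 227.5247]
brass [231 215  21  22 118] [240.5508 225.8983] [0.5058 0.0782 0.065 ]
brass [268 217   8  21 124] [271.5    226.9516] [0.5052 0.0059 0.065 ]
brass [207 219   7  20 124] [210.0968 228.0968] [0.4988 0.1491 0.065 ]
brass [254 220  13  12  24] [262.625  227.7917] [0.5027 0.0266 0.065 ]
[0.5416 0.1707 0.062 ]
[ 0.5512 -0.0158  0.062 ]
[ 0.4618 -0.0193  0.062 ]
[0.4548 0.166  0.062 ]
```

View pics/topz.png

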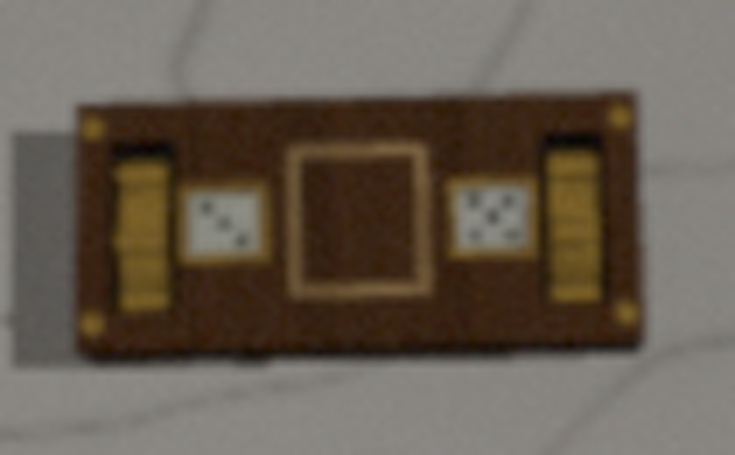

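View pics/scz.png

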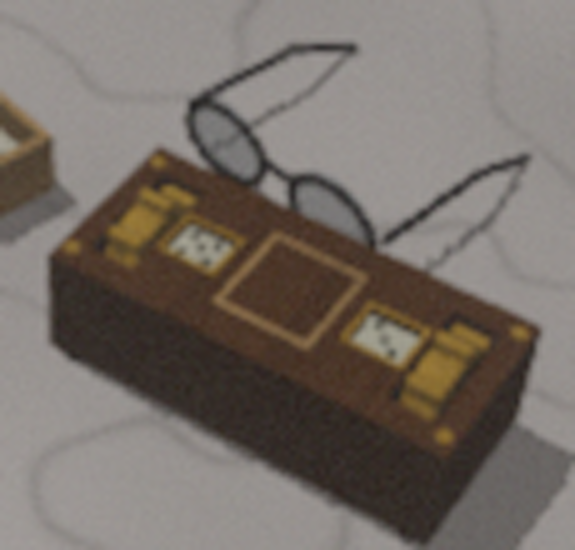

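Zoomed in, the left window shows 3 pips on a diagonal and the right shows 5 (four corners and the centre). Both views agree, so I need two clicks. I'll refine the score keeper's pose using the brass discs, the windows and both views.

Run:
```python
from h import *
from cell import robot
ct=robot.calibration("top");cs=robot.calibration("scene")
# zoomed-picture centres -> pixels
T=lambda u,v:((u+.5)/7-.5+190,(v+.5)/7-.5+195)
S=lambda u,v:((u+.5)/5-.5+235,(v+.5)/5-.5+140)
pts={"studs":(.062,[(92,128),(618,117),(627,313),(92,324)],[(445,437),(72,246),(160,160),(521,332)],[(37,90),(37,-90),(-37,-90),(-37,90)])}
A=[ray(ct,T(*p),.062) for p in pts["studs"][1]];B=[ray(cs,S(*p),.062) for p in pts["studs"][2]]
print("top studs",*A,"\nscene studs",*B,sep="\n")
for M in(A,B):
    M=np.array(M);c=M.mean(0);d=(M[0]+M[3]-M[1]-M[2]);print("centre",c,"yaw",np.arctan2(-d[0],d[1]),"span",np.linalg.norm(d)/2)
w=[ray(ct,T(*p),.063) for p in[(224,224),(492,219)]];print("windows top",w,(w[0]+w[1])/2)
w=[ray(cs,S(*p),.063) for p in[(388,335),(203,249)]];print("windows scene",w,(w[0]+w[1])/2)
```

```text
top studs
[0.5348 0.1686 0.062 ]
[ 0.5431 -0.0085  0.062 ]
[ 0.4772 -0.0125  0.062 ]
[0.469  0.1651 0.062 ]

scene studs
[0.5348 0.1703 0.062 ]
[ 0.5427 -0.0081  0.062 ]
[ 0.476  -0.0108  0.062 ]
[0.4679 0.1669 0.062 ]
centre [0.506  0.0782 0.062 ] yaw 0.0463910491682567 span 0.17755876707943105
centre [0.5054 0.0796 0.062 ] yaw 0.04504381196032521 span 0.1782513295336638
windows top [array([0.5033, 0.1227, 0.063 ]), array([0.5073, 0.0332, 0.063 ])] [0.5053 0.0779 0.063 ]
windows scene [array([0.5038, 0.1252, 0.063 ]), array([0.5104, 0.0374, 0.063 ])] [0.5071 0.0813 0.063 ]
```

Both views put the centre at about (0.506, 0.079) with yaw 0.046, and the stud span matches the given size. That puts left_edge at about (0.5024, 0.151). I'll go there with the gripper shut, staying high.

```bash
python3 -m crank '{"xyz":[[0,0,0],[0,0,0],[0,0,0],[2.8,0,-3.35],[2.8,0,-3.35],[2.8,0,-3.35],[2.8,0,-3.35],[2.8,0,-3.35],[2.8,0,-3.35],[2.8,0,-3.35],[2.8,0,-3.35],[2.8,0,-3.35],[2.8,0,-3.35],[2.8,0,-3.35],[0,0,0],[0,0,0]],"roll":[-6.3,-6.3,-6.2,0,0,0,0,0,0,0,0,0,0,0,0,0]}' 1 10
cat > look.py <<'E'
import sys
from h import *
from cell import robot
t=sys.argv[1]
ct=robot.calibration("wrist");w=robot.read_camera("wrist")[:,:,::-1]
cv2.imwrite(f"pics/w{t}.png",w)
cv2.imwrite(f"pics/s{t}.png",cv2.resize(robot.read_camera("scene")[130:260,225:365,::-1],None,fx=5,fy=5,interpolation=cv2.INTER_CUBIC))
s=robot.observe();p=s["tool_pos"]
c=np.array([.5057,.079]);a=.046;R=np.array([[np.cos(a),-np.sin(a)],[np.sin(a),np.cos(a)]])
print("scorer-frame TCP mm",R.T@(p[:2]-c)*1e3,p[2]*1e3,"rot",s["tool_rot"],"F",s["contact_force"],"open",s["opening"],"t",s["time"])
E
python3 look.py 1
```

```text
time: 1.75
tool_pos: [0.4707, 0.1498, 0.2262]
tool_rot: [-1.571, 0.001, 0.044]
contact_force: [0.5, 0.0, -0.3]
opening: 0.0004
scorer-frame TCP mm [-32.434   73.6626] 226.5021159392521 rot [-1.5705  0.001   0.0468] F [-1.1249  0.3551 -0.095 ] open 0.0006433689362111458 t 1.85
```

View pics/w1.png

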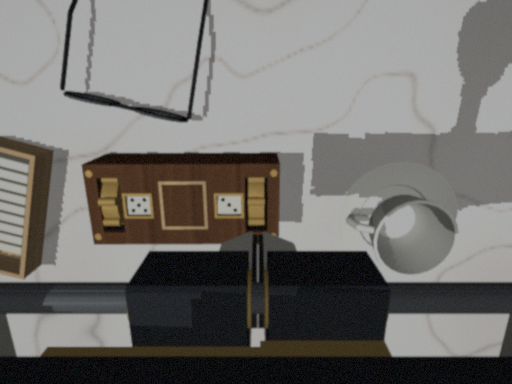

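View pics/s1.png

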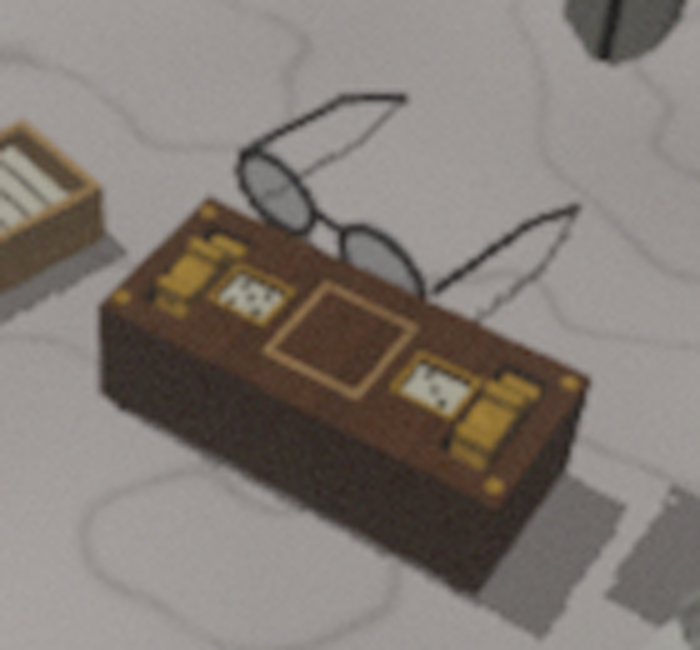

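In the wrist view (which looks back at the robot) the left window at (229,205) shows 3 and the right at (138,205) shows 5. The path down is clear.

```bash
python3 -m crank '{"xyz":[[0,3.9,0],[0,3.9,0],[0,3.9,0],[0,2.9,0],[0,0.6,0],[0,0.6,0],[0,0,0],[0,0,0]],"roll":[0,0,0,0,0,0,0,0]}'
python3 look.py 2
```

```text
time: 2.65
tool_pos: [0.4715, 0.1509, 0.0701]
tool_rot: [-1.57, -0.003, 0.047]
contact_force: [0.2, 0.4, 0.1]
opening: 0.0004
scorer-frame TCP mm [-30.8704  73.2141] 69.94706870782471 rot [-1.5704 -0.0025  0.0464] F [-1.0769  0.0533 -0.6838] open 0.0005271737344714689 t 2.75
```

View pics/s2.png

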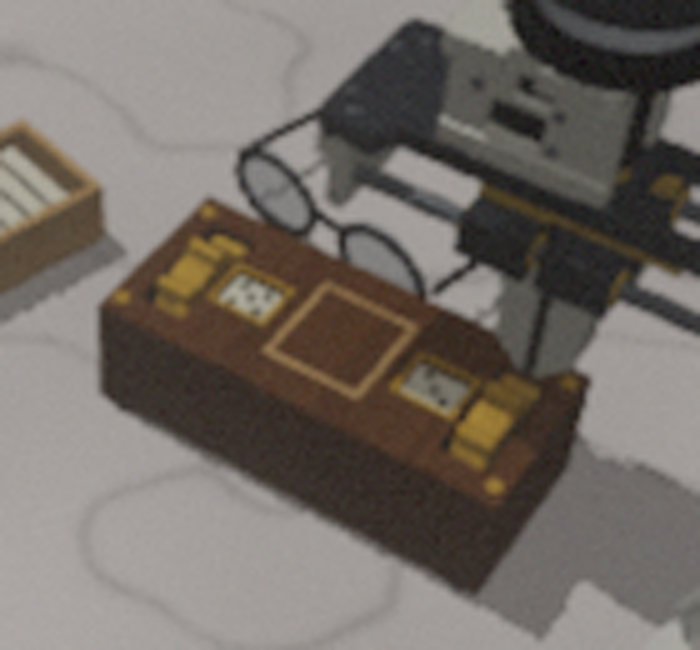

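View pics/w2.png

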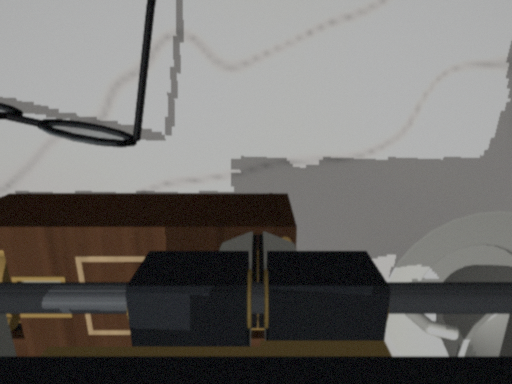

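The fingertip is over the rear of the top face, behind the wheel, at z = 70 mm and clear. I'll lower it 2 mm and then advance to about first contact.

```bash
python3 -m crank '{"xyz":[[0,0.2,0],[0.3,0,0],[0.3,0,0],[0.3,0,0],[0.2,0,0],[0.2,0,0],[0,0,0]],"roll":[0,0,0,0,0,0,0]}'
python3 look.py 3
```

```text
time: 3.45
tool_pos: [0.4836, 0.1511, 0.0666]
tool_rot: [-1.571, 0.001, 0.046]
contact_force: [-1.1, 0.2, 1.6]
opening: 0.0003
scorer-frame TCP mm [-18.8238  73.0252] 66.63729264808732 rot [-1.5708  0.0003  0.0464] F [-1.0033 -0.0763  1.4234] open 0.00014955298343721947 t 3.55
```

```bash
python3 -m crank '{"xyz":[[0.2,-0.05,0],[0.2,-0.05,0],[0.2,0,0],[0,0,0]],"roll":[0,0,0,0]}'
python3 look.py 4
```

```text
time: 3.95
tool_pos: [0.4899, 0.1514, 0.0678]
tool_rot: [-1.571, -0.0, 0.046]
contact_force: [-0.6, -0.4, 1.8]
opening: 0.0004
scorer-frame TCP mm [-12.4827  73.0265] 67.7569155877208 rot [-1.5707 -0.0004  0.0464] F [-2.533   0.1593  1.3479] open 0.0005748538102227038 t 4.05
```

View pics/s4.png

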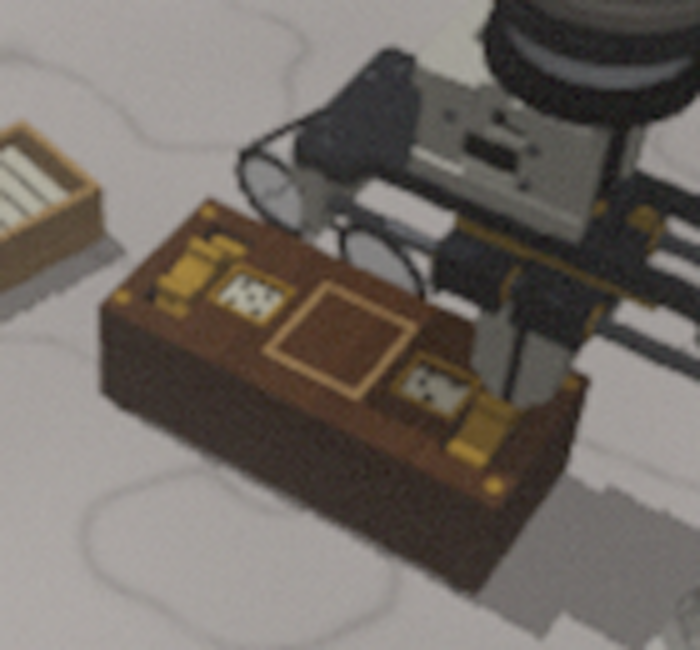

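```bash
python3 -m crank '{"xyz":[[0.2,0,0],[0.2,0,0],[0,0,0]],"roll":[0,0,0]}'
python3 look.py 5
```

```text
time: 4.35
tool_pos: [0.4949, 0.1516, 0.0679]
tool_rot: [-1.571, -0.002, 0.046]
contact_force: [1.2, -0.0, 1.7]
opening: 0.0006
scorer-frame TCP mm [-7.4883 73.055 ] 68.0287325474036 rot [-1.5705 -0.0025  0.0462] F [1.1318 0.4148 1.449 ] open 0.0004610438173386783 t 4.45
```

View pics/s5.png

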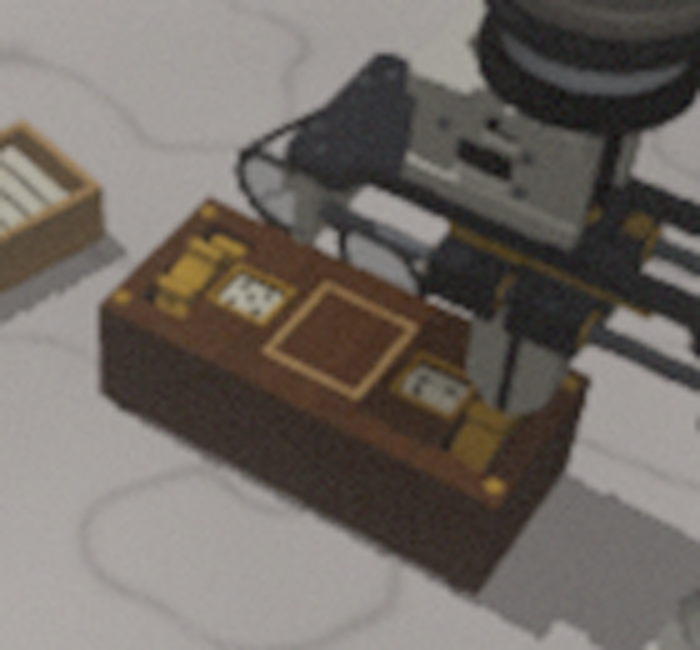

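A lobe now stands ahead of the fingertip at (485,420), the window shows the line between two facets, and the force has reversed. That means the wheel is past half-way, so I'll lift off and let it snap.

```bash
python3 -m crank '{"xyz":[[0,-0.5,0],[0,-0.8,0],[-1.5,0,0],[-1.5,0,0],[0,0,0]],"roll":[0,0,0,0,0]}'
python3 look.py 6
```

```text
time: 4.95
tool_pos: [0.4622, 0.1502, 0.0812]
tool_rot: [-1.571, 0.001, 0.047]
contact_force: [-1.0, 0.0, 0.0]
opening: 0.0007
scorer-frame TCP mm [-37.8883  73.1042] 81.41004300113961 rot [-1.5705 -0.0017  0.0464] F [0.3479 0.2449 0.2558] open 0.0005060945630347619 t 5.05
```

View pics/s6.png

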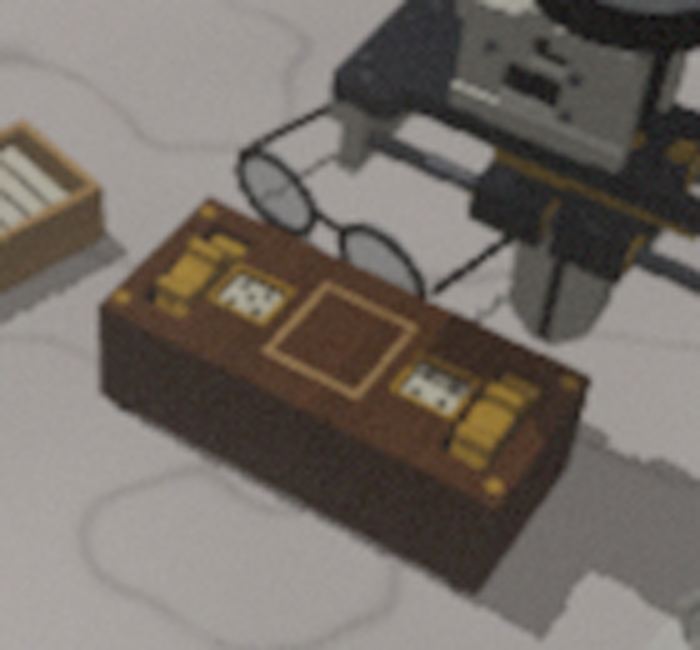

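The left window now appears to show 4, half in the gripper's shadow. The score keeper hasn't moved and the lobe is back at rest. I'll repeat the same stroke once.

```bash
python3 -m crank '{"xyz":[[0.6,0.7,0],[0,0.6,0],[0.4,0,0],[0.3,0,0],[0.3,0,0],[0.2,0,0],[0.2,0,0],[0.2,0,0],[0.2,0,0],[0.2,0,0],[0.2,0,0],[0.2,0,0],[0,0,0]],"roll":[0,0,0,0,0,0,0,0,0,0,0,0,0]}'
python3 look.py 7
```

```text
time: 6.35
tool_pos: [0.4947, 0.1516, 0.0677]
tool_rot: [-1.571, -0.002, 0.046]
contact_force: [0.5, 0.1, 1.0]
opening: 0.0005
scorer-frame TCP mm [-7.7303 73.0028] 67.83177630769248 rot [-1.5706 -0.0019  0.0463] F [ 0.7067 -0.3042  1.4323] open 0.0006493619545140916 t 6.45
```

View pics/s7.png

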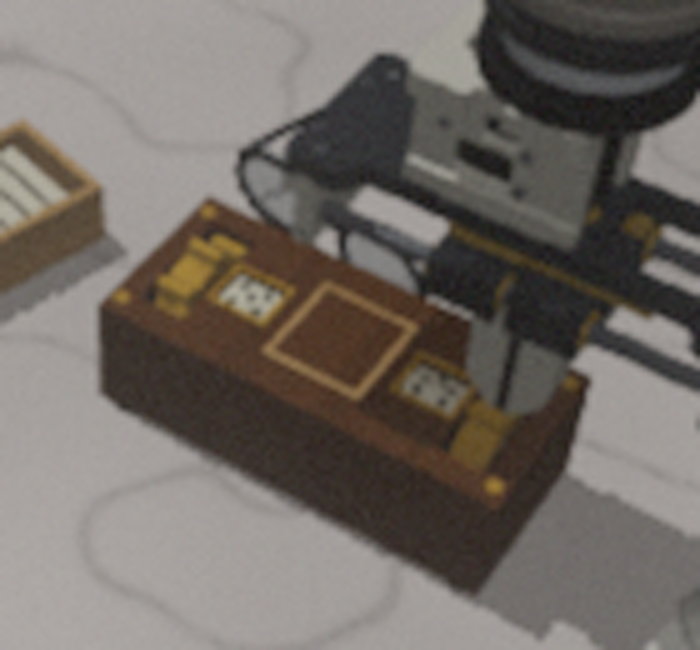

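Same picture as the end of the first stroke. I'll lift, back off and go high for a clear look.

```bash
python3 -m crank '{"xyz":[[0,-0.5,0],[0,-0.8,0],[-1.5,-1,0],[-1.5,-3,0],[0,-4,0],[0,-4,0],[0,-3,0],[-1,0,0],[0,0,0]],"roll":[0,0,0,0,0,0,0,0,0]}'
python3 look.py 8
python3 - <<'E'
from h import *
from cell import robot
im=robot.read_camera("top")[:,:,::-1];cv2.imwrite("pics/t8.png",cv2.resize(im[195:260,190:295],None,fx=7,fy=7,interpolation=cv2.INTER_CUBIC))
w=cv2.imread("pics/w8.png");cv2.imwrite("pics/wz8.png",cv2.resize(w[100:300,50:300],None,fx=3,fy=3,interpolation=cv2.INTER_CUBIC))
E
```

```text
time: 7.35
tool_pos: [0.4528, 0.1497, 0.2315]
tool_rot: [-1.571, -0.001, 0.047]
contact_force: [-1.0, 0.0, -0.7]
opening: 0.0006
scorer-frame TCP mm [-49.4104  72.9316] 230.01039447273035 rot [-1.5709  0.0014  0.0465] F [ 0.2539 -0.327  -0.6287] open 0.00040025302602532647 t 7.45
```

View pics/wz8.png

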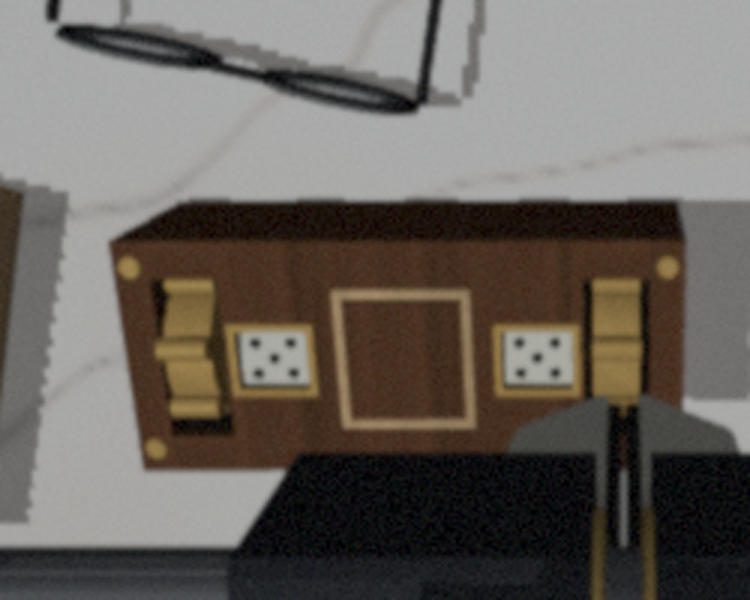

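View pics/s8.png

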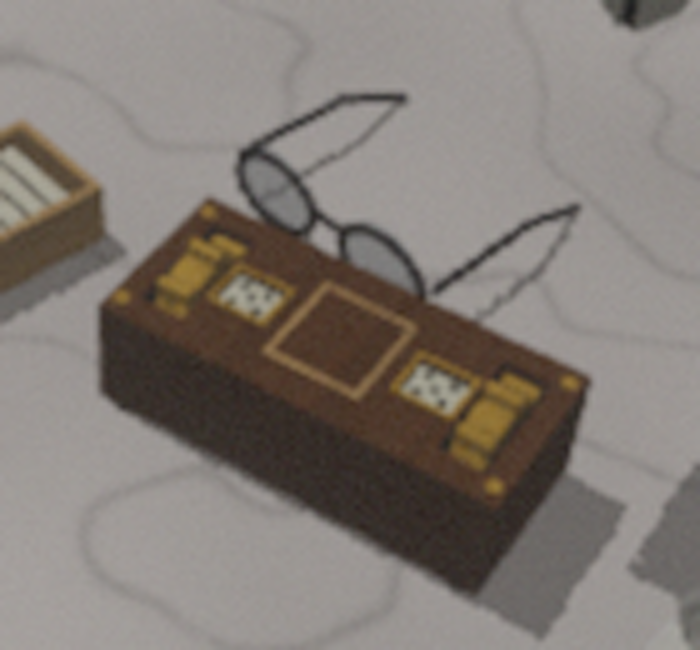

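View pics/t8.png

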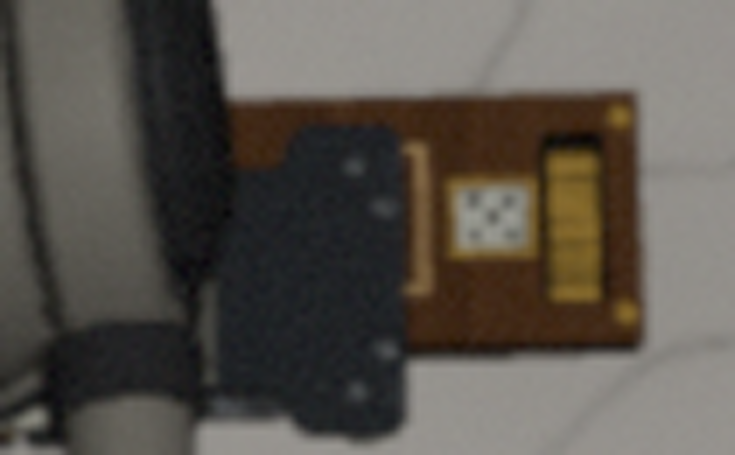

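The wrist view shows 5 pips in both windows, at (275,360) and (538,358), with the facet centred in its frame. The score keeper, right wheel and spectacles haven't moved, and the gripper is well clear. Handing in.

```bash
python3 -c "
from cell import robot
print(robot.hand_in())"
```

```text
the job is handed in; nothing more can be done
None
```

The left window now shows 5 pips, matching the right-hand window, and I have handed the job in; it gives no verdict.

- **What I did:** With the gripper shut and pointing down, I pushed the left wheel's lobe forward two clicks, from 3 to 4 to 5. I lifted off after each push so the wheel could snap into its click. The force read between moves stayed at about 3 N or less; I had no reading of the peak during the pushes.
- **Last checks:** The wrist view before hand-in shows 5 pips in both windows, with the left facet centred in its frame. The score keeper, right wheel, spectacles and tile box look unmoved. The fingers were about 230 mm above the table, touching nothing, and the clock was at about 7.5 s.
- **Not checked:** The arm hid the left wheel in the last top view, so its final score rests on the wrist and scene views, which agree. I took no close look at the cup and saucer at the end, though nothing went near them. I couldn't measure the wheel's angle directly, so "resting in its click" is judged from the pictures.

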